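# Take the lift-off lid from the drinks chest and chill it

## Task

Get the drinks chest ready for the party: swing its lid up to vertical on its hinges, lift it straight up off the hinge pins and stand it upright, handle bar uppermost, between the posts of the lid stand. Then take the freezer block off the slate and lay it flat on the floor of the open chest. Set both down rather than dropping them, let go, and leave the glasses, coasters, bottle and jar where they are.

Things in the scene. Friction and masses are not known exactly. Their poses are not given: they have to be found in the camera images.
- chest: Open-topped steel drinks chest, fixed, 150 (x) by 220 (y) by 80 mm tall. Origin: centre of its underside, z up; its x points from its front (handle bar side, to the robot's right) to its hinge side. Walls 12 mm; inside 126 by 196 mm, insulated floor 30 mm above the counter (50 mm deep). The stand and the chest may be on either side.
- chest_pin (a point): Midpoint of the hinge axis (along y), 93 mm behind the chest's centre, 87 mm up. At y = +60 and -60 mm are level 8 mm pins, each between two lugs 30 mm apart with tops 95 mm up. Between the pins a 50 mm wide stop strap, its face 10 mm behind the axis, rises to 115 mm: a raised lid goes about 6 degrees past vertical and rests on it by itself. Axes as chest.
- lid_bar (a point): Centre of the handle bar of the lid: brass, round, 10 mm thick, 120 mm long along y, its axis 35 mm ahead of the lid's front edge at mid-thickness, on two 8 mm arms at y = +55 and -55 mm, open between. Axes are the lid's: x from bar to hinge, z out of the top face. Starts closed (z up); with the lid raised, x points down and z level, away from the chest's front.
- lid_hinge (a point): Lid's point on the hinge axis, 203 mm along x from lid_bar. Forks at y = +60 and -60 mm (22 mm wide, 21 thick) straddle the pins with 11 mm slots that open along the lid's +x (down when the lid is vertical) and end 11 mm past this point. Upright, the lid lifts straight off, clear of pins and lugs after 25 mm. Axes as lid_bar.
- lid: The lid: loose dark wooden board 150 (x) by 220 (y) by 14 mm, about 0.35 kg, closed on the chest's rim at the start and free to turn on the pins. Origin: centre of its underside, axes as lid_bar.
- stand: Lid stand, fixed: wooden base 110 (x) by 200 (y) by 14 mm with two rows of brass posts (10 mm thick, tops 85 mm up) at x = +23 and -23 mm, y = -85, 0, 85 mm. Between the rows is a 36 mm slot along y; the lid stands there on its forks on the base top (14 mm up), leaning a little on the posts, either face forward. Origin: centre of its underside, z up.
- block_mid (a point): Centre of the freezer block: loose white plastic, 45 (x) by 90 (y) by 40 mm tall, rounded edges, about 0.25 kg, lying on the slate. z up.
- block: The same freezer block; this origin is the centre of its underside.
- slate: Dark flat slate fixed on the counter, 130 by 120 by 8 mm. Origin: centre of its underside.
- tumbler_a: Bystander, loose: clear glass tumbler, 72 mm across, 85 mm tall. Leave it alone.
- tumbler_b: Bystander, loose: second clear glass tumbler, the same. Leave it alone.
- coasters: Bystander, loose: round stack of cork coasters, 90 mm across, 30 mm tall. Leave it alone.
- bottle: Bystander, loose: green glass bottle, 72 mm across, 220 mm tall. Leave it alone.
- jar: Bystander, loose: clear glass jar with a steel cap, 100 mm across, 130 mm tall. Leave it alone.

How it is judged:
On the way, in this order (a step that is already met when the one before it is completed fails the run):
1. the lid is raised to vertical (11 degrees short to 19 past) with its forks still on the pins (angle between lid_bar's own z axis and vertical between 1.37 and 1.9 rad and distance between lid_hinge and chest_pin below 0.012 m), for 0.1 s.
2. the upright lid is lifted up off its pins (z of lid_hinge in the frame of chest_pin above 0.02 m and angle between lid_bar's own z axis and vertical between 1.17 and 1.97 rad and horizontal distance between lid_hinge and chest_pin below 0.08 m), for 0.05 s.
3. the lid is lowered, still held, into the slot of the stand until its forks are within 20 mm of the base (x of lid_hinge in the frame of stand between -0.022 and 0.022 m and y of lid_hinge in the frame of stand between -0.05 and 0.05 m and z of lid_hinge in the frame of stand below 0.046 m and angle between lid_bar's own z axis and vertical between 1.17 and 1.97 rad and contact force between the fingers and lid above 0.5 N), for 0.05 s.
4. the lid stands by itself in the stand, let go (x of lid_hinge in the frame of stand between -0.022 and 0.022 m and y of lid_hinge in the frame of stand between -0.05 and 0.05 m and z of lid_hinge in the frame of stand below 0.04 m and height (world z) of lid_bar above 0.19 m and angle between lid_bar's own z axis and vertical between 1.17 and 1.97 rad and contact force between the fingers and lid below 0.1 N), for 0.2 s.
5. the freezer block is lowered, still held, to within 30 mm of the chest's floor (x of block_mid in the frame of chest between -0.05 and 0.05 m and y of block_mid in the frame of chest between -0.085 and 0.085 m and z of block_mid in the frame of chest below 0.08 m and contact force between the fingers and block above 0.5 N), for 0.05 s.
At the end, for the whole second after the job is handed in: Lid in the stand, bar up: within 23 deg of vertical, hinge point within 22 mm across and 50 mm along of the slot's centre and under 40 mm high. Block flat (11 deg) on the chest's floor, centre 35-60 mm above the counter. Bystanders within 40 mm of their starts (x of lid_hinge in the frame of stand between -0.022 and 0.022 m and y of lid_hinge in the frame of stand between -0.05 and 0.05 m and z of lid_hinge in the frame of stand below 0.04 m and height (world z) of lid_bar above 0.19 m and angle between lid_bar's own z axis and vertical between 1.17 and 1.97 rad and x of block_mid in the frame of chest between -0.05 and 0.05 m and y of block_mid in the frame of chest between -0.085 and 0.085 m and z of block_mid in the frame of chest between 0.035 and 0.06 m and angle between block_mid's own z axis and vertical below 0.2 rad); the robot touches nothing.
It fails at once if a bystander is shifted more than 40 mm (distance of any of tumbler_a, tumbler_b, coasters, bottle, jar from where it was at the start of the episode above 0.04 m).
It also fails if it takes over 72 s, if anything falls off the work surface, if the arm or the gripper's body presses on something with over 40 N, if the wrist force passes 120 N, or if a joint passes its speed limit or range.

## Robot

A 7-joint arm with a two-finger parallel gripper is mounted at the origin on the work surface. World frame = base frame: x ahead of the robot, y to its left, z up, the work surface at z = 0. Lengths are in m, angles in rad, forces in N, time in s.
With the tool pointing down it reaches from about 0.4 to 0.9 m from the base axis. Payload 5.6 kg.
Tool frame: the origin (TCP) lies on the mounting face of the last link; the fingertips stand 190 mm ahead of it and the grasp point (between the pads) lies 171 mm ahead of it; z points along the fingers, y is the line along which they close (so a half turn about z gives the same grasp; the last joint's range is limited). The gripper opens to 92 mm and grips with 3 to 60 N. Pads are 20 mm wide; open, the fingers measure 128 mm over their backs; the gripper's body (75 mm by 189 mm) begins 69 mm behind the grasp point.
Start: joints at [-1.29, 0.468, -0.012, 1.603, 0.006, 1.071, -0.056], TCP at [0.207, 0.616, 0.405] pointing down, gripper open.
Joint ranges: [-2.53, 2.53], [-0.31, 2.02], [-1.57, 1.55], [0.28, 2.44], [-1.29, 4.43], [0.15, 1.84], [-2.92, 2.92]. Speed limits (rad/s): [2.57, 2.57, 3.14, 3.14, 3.14, 3.14, 3.14].

## Interface

Orientations are given as a unit quaternion [x, y, z, w].
In Python, from rig import status, imaging, ticket gives the robot as it stands.
- The arm moves only by the tool send_rows, never from a script. Its arguments are lists of equal length, an entry for each row: "xyz": the shift along the tool's x, y, z in mm, a list of three; "delta_rot": the turn, a rotation vector about the tool's x, y, z in rad, a list of three; "jaw": the finger opening in mm, from 0 to 91.9. In form: {"xyz": [[x, y, z], ...], "delta_rot": [[ax, ay, az], ...], "jaw": [jaw, ...]}. A call has 1 to 20 rows; each row is the pose to reach, as a shift and turn from the pose commanded when the call began, along the tool's axes at that moment; what a row does not reach only later rows make up. A row lasts 1/12 s, in which the tool goes at most 41.7 mm and 7.16 degrees, less where a joint would pass 70% of its speed; a pose out of reach is approached as far as the arm can. A call with a gripper value outside its range is refused whole. The fingers move at their own pace and stop on an object; "grip_force" is the grip in N (left out, the last holds). Time passes only in rows, so rows that repeat a pose let the fingers close. It gives the time, the measured TCP pose, the force, the opening and the grip force at its end, in the units of the state.
- status.read_state(): the state, without advancing time (a new reading comes with each control period).
- imaging.get_image(name): name is "side" or "top"; returns a dict with "img" (420x560x3 uint8, red, green, blue), "mtx" (3x3 intrinsics, pixels), "distortion" ([k1, k2, p1, p2, k3] as OpenCV has them; the pictures are not rectified), "R" (3x3) and "t" (3): a world point X has camera coordinates R X + t. Camera axes: x right, y down, z forward; pixel columns grow to the right and rows downward; lengths in m; the calibration is good to about 2 mm. A picture is of the moment at which its call begins. There is no depth.
- ticket.finish_job(): hands the job in; it is judged then, once.
The state is a dict: "time_s": time; "joint_positions": joint angles; "joint_velocities": joint speeds; "effort": joint torques, N m; "ee_pos": TCP position; "orientation": TCP orientation; "ft_force": force on the tool from outside, world axes, zero at the start; "moment": the same for the moment, N m; "grip_width": finger opening in m; "finger_force": force on a finger pad.
Only numpy, scipy, OpenCV 4.12 (cv2) and the standard library are available. Lean on these libraries where they do the work, as an engineer would, in place of code of your own. Each camera call takes 0.05 s, during which the arm holds its last target. There are 200 camera calls.

## Working session

There is one attempt and no reset: what is moved stays moved. The work goes in short steps, Python scripts to look and compute and a tool call to move; the robot and the scene stay as the last step left them, time stands still between calls to the robot, and variables do not carry over. Pictures are saved under pics/ and viewed, at most 12 in all, crops included, and the job is handed in when it is done.

Besides the shell and the picture viewer there is one more tool, called as name(argument=value, ...), one argument or row to a line, values as JSON. send_rows: Moves the arm, as the interface text tells. Its arguments: {"type":"object","properties":{"xyz":{"type":"array","items":{"type":"array","items":{"type":"number"}}},"delta_rot":{"type":"array","items":{"type":"array","items":{"type":"number"}}},"jaw":{"type":"array","items":{"type":"number"}},"grip_force":{"type":"number"}},"required":["xyz","delta_rot","jaw"]}

```bash
ls; mkdir -p pics; python3 - <<'E'
from rig import status, imaging
import cv2,json,numpy as np,pickle
s=status.read_state(); print({k:np.round(v,3).tolist() for k,v in s.items()})
for n in("side","top"):
    d=imaging.get_image(n); pickle.dump(d,open(f"{n}0.pkl","wb"))
    cv2.imwrite(f"pics/{n}0.png",d["img"][:,:,::-1]); R=np.array(d["R"]);print(n,"cam pos",(-R.T@d["t"]).round(3),np.round(R,3).tolist(),np.round(d["mtx"],1).tolist(),d["distortion"])
E
```

```text
pics
{'time_s': 0.0, 'joint_positions': [-1.29, 0.468, -0.012, 1.604, 0.006, 1.071, -0.056], 'joint_velocities': [-0.0, -0.0, 0.001, -0.001, -0.002, -0.001, 0.0], 'effort': [0.0, -52.059, -0.012, -24.376, -0.057, 0.017, 0.0], 'ee_pos': [0.207, 0.616, 0.404], 'orientation': [0.161, 0.987, -0.001, -0.0], 'ft_force': [0.146, -0.172, -0.007], 'moment': [-0.039, 0.042, -0.019], 'finger_force': 0.0, 'grip_width': 0.092}
side cam pos [0.52  0.528 0.721] [[-0.988, -0.156, 0.012], [-0.128, 0.759, -0.638], [0.091, -0.632, -0.77]] [[415.8, 0.0, 271.0], [0.0, 415.8, 209.8], [0.0, 0.0, 1.0]] [-0.07390264  0.          0.          0.          0.        ]
top cam pos [0.453 0.006 1.148] [[0.022, -1.0, 0.019], [-0.987, -0.024, -0.157], [0.157, -0.016, -0.987]] [[501.1, 0.0, 281.4], [0.0, 501.1, 221.5], [0.0, 0.0, 1.0]] [-0.02076045  0.          0.          0.          0.        ]
```

View pics/side0.png

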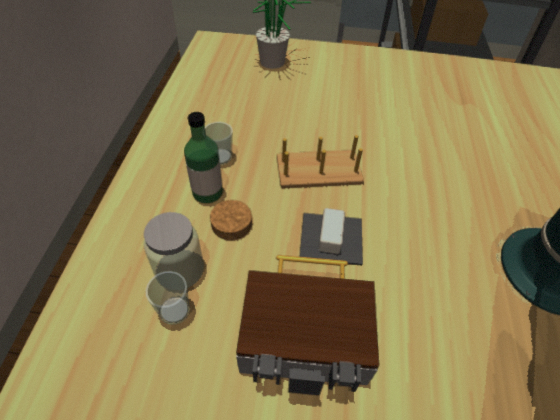

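View pics/top0.png

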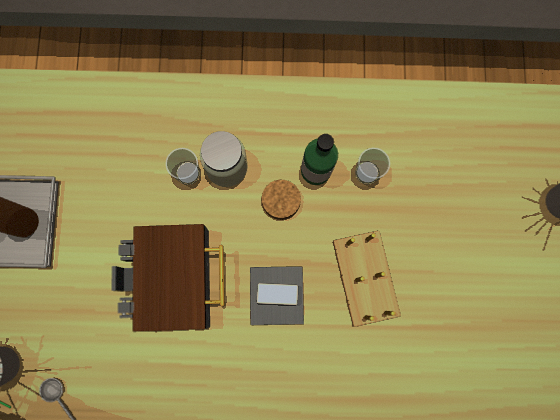

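The side and top views show the chest on the robot's left: lid at about (170,278) top, with its bar at column 222 and hinges to the left at column 122. The block on its slate is at (277,294), and the stand is at (367,279), tilted about 10°. The bystanders lie further out in a row, at rows 150-200. Now I'll measure these.

```bash
cat > h.py <<'E'
import cv2,numpy as np,pickle
def ray(d,px,z):
    px=np.asarray(px,float).reshape(-1,1,2)
    u=cv2.undistortPoints(px,np.array(d["mtx"]),np.array(d["distortion"])).reshape(-1,2)
    R=np.array(d["R"]);c=-R.T@np.array(d["t"]);v=np.c_[u,np.ones(len(u))]@R
    return c+v*((z-c[2])/v[:,2])[:,None]
def mask(img,lo,hi,box):
    h=cv2.cvtColor(img,cv2.COLOR_RGB2HSV);m=cv2.inRange(h,lo,hi);k=np.zeros_like(m);x0,y0,x1,y1=box;k[y0:y1,x0:x1]=255
    return m&k
def big(m,n=1):
    c,_=cv2.findContours(m,cv2.RETR_EXTERNAL,cv2.CHAIN_APPROX_NONE);return sorted(c,key=cv2.contourArea)[::-1][:n]
def rect(d,c,z):
    w=ray(d,c.reshape(-1,2),z)[:,:2]*1000
    (a,b),(p,q),t=cv2.minAreaRect(w.astype(np.float32));return np.round([a,b,p,q,t],1)
E
python3 - <<'E'
from h import *
T=pickle.load(open("top0.pkl","rb"));S=pickle.load(open("side0.pkl","rb"))
def hsv(d,p): 
    h=cv2.cvtColor(d["img"],cv2.COLOR_RGB2HSV);return [h[y,x].tolist() for x,y in p]
print("top: lid,lidside,bar,block,slate,stand,post,counter",hsv(T,[(170,278),(207,300),(222,270),(277,294),(260,275),(350,300),(378,274),(300,250)]))
print("side: lid,bar,block,stand,post,counter",hsv(S,[(310,310),(311,260),(333,222),(300,170),(322,165),(450,200)]))
for n,d in(("T",T),("S",S)):
    c=d["img"][(195,340)[n=="S"]-0 if 0 else (215 if n=="T" else 120):(345 if n=="T" else 400),(100 if n=="T" else 220):(420 if n=="T" else 400)]
    cv2.imwrite(f"pics/crop{n}.png",cv2.resize(c,None,fx=2.4 if n=="T" else 2.1,fy=2.4 if n=="T" else 2.1,interpolation=cv2.INTER_CUBIC)[:,:,::-1])
E
```

```text
top: lid,lidside,bar,block,slate,stand,post,counter [[11, 175, 80], [20, 180, 82], [18, 187, 172], [103, 21, 191], [30, 19, 96], [21, 127, 175], [20, 215, 58], [27, 107, 177]]
side: lid,bar,block,stand,post,counter [[11, 160, 75], [24, 171, 176], [49, 15, 190], [18, 132, 178], [18, 181, 76], [22, 115, 180]]
```

View pics/cropT.png

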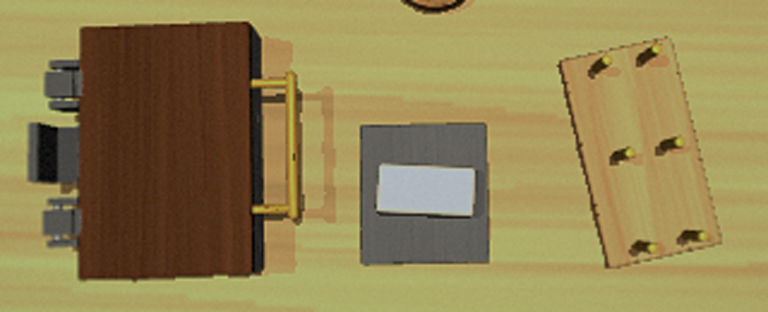

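The crop shows the lid top face, the bar at crop column 293 (rows 73-218), the block (426,189) and the six stand posts.

```bash
python3 - <<'E'
from h import *
T=pickle.load(open("top0.pkl","rb"));S=pickle.load(open("side0.pkl","rb"))
def do(d,name,lo,hi,box,z):
    m=mask(d["img"],lo,hi,box);c=big(m)[0];print(name,cv2.boundingRect(c),int(cv2.contourArea(c)),rect(d,c,z))
    return m
do(T,"lidT",(5,120,40),(15,255,110),(115,215,206,340),.094)
do(S,"lidS",(5,120,40),(16,255,120),(225,270,390,372),.094)
do(T,"blockT",(0,0,150),(180,60,255),(250,265,305,325),.048)
do(S,"blockS",(0,0,170),(180,40,255),(300,200,365,260),.048)
do(T,"slateT",(0,0,50),(180,60,255),(245,260,310,330),.008)
do(T,"standT",(8,110,60),(24,255,255),(330,225,405,330),.014)
m=do(T,"barT",(15,150,110),(30,255,255),(214,240,230,310),.087)
ys,xs=np.nonzero(m);w=ray(T,np.c_[xs,ys],.087);print("bar T cen",w.mean(0),(w.min(0)+w.max(0))/2,np.ptp(w,axis=0))
m=do(S,"barS",(15,150,110),(30,255,255),(270,250,355,270),.087)
# post tops: brightest brass in top view
h=cv2.cvtColor(T["img"],cv2.COLOR_RGB2HSV)
m=mask(T["img"],(15,180,60),(28,255,255),(330,225,405,330))
n,l,st,ce=cv2.connectedComponentsWithStats(m)
for i in range(1,n):
    if st[i,4]>4: print("post",st[i],ce[i].round(1),ray(T,ce[i],.08).round(3)[0,:2])
m=mask(S["img"],(12,140,30),(28,255,140),(275,130,365,185))
n,l,st,ce=cv2.connectedComponentsWithStats(m)
for i in range(1,n):
    if st[i,4]>8: 
        p=(ce[i][0],st[i,1]+1.5); print("postS",st[i],ray(S,p,.085).round(3)[0,:2])
E
```

```text
lidT (132, 224, 73, 107) 7281 [498.  222.7 219.2 149.    3. ]
lidS (237, 271, 142, 97) 10975 [498.4 223.4 217.4 151.2   3.5]
blockT (257, 283, 41, 22) 735 [468.7  -5.7  87.4  42.5  88.6]
blockS (321, 209, 23, 35) 587 [469.1  -5.3  85.7  40.   88.9]
slateT (250, 267, 54, 58) 2916 [465.7  -4.7 127.7 118.6   1.8]
standT (330, 231, 75, 99) 5009 [ 5.057e+02 -2.091e+02  2.213e+02  1.686e+02  4.000e-01]
barT (214, 245, 10, 61) 226 [504.6 118.8 126.   19.    2.4]
bar T cen [0.50109102 0.11467082 0.087     ] [0.50486586 0.11879371 0.087     ] [1.25826238e-01 2.37797347e-02 2.22044605e-16]
barS (276, 255, 72, 15) 321 [503.9 115.7 127.8  29.7   9.3]
postS [350 137   8  23  80] [ 0.439 -0.24 ]
postS [316 139  10  36 183] [ 0.514 -0.22 ]
postS [282 140   7  37 166] [ 0.595 -0.202]
postS [354 150   8  24  90] [ 0.429 -0.197]
postS [346 181   7   3  15] [ 0.444 -0.096]
postS [312 183  10   2  13] [ 0.512 -0.078]
postS [329 182   8   3  18] [ 0.479 -0.087]
postS [339 182   5   3  12] [ 0.46 -0.09]
```

View pics/cropS.png

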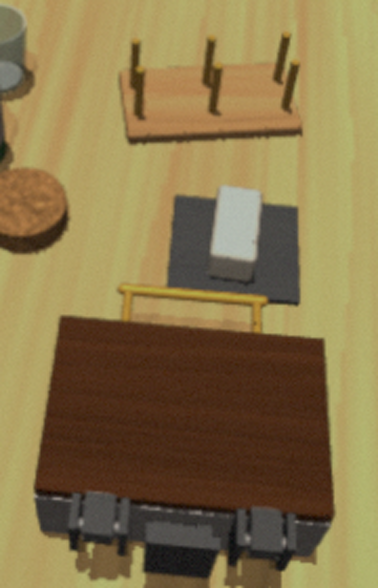

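The crop confirms six posts, with tops at about crop (135,42), (210,40), (285,36), (139,70), (216,68) and (294,65). I'll cast these and the base corners.

```bash
python3 - <<'E'
from h import *
T=pickle.load(open("top0.pkl","rb"));S=pickle.load(open("side0.pkl","rb"))
a=np.array([(135,42),(210,40),(285,36),(139,70),(216,68),(294,65)])/2.1+(220,120)
A=ray(S,a,.083);print("S",A[:,:2].round(4).tolist(),A.mean(0))
b=np.array([(659,46),(682,142),(705,237),(609,59),(632,153),(655,246)])/2.4+(100,215)
B=ray(T,b,.083);print("T",B[:,:2].round(4).tolist(),B.mean(0))
for P in(A,B):
    for i in(0,3): v=P[i+2]-P[i]; print("row ang",np.degrees(np.arctan2(v[1],v[0])),np.linalg.norm(v))
c=np.array([(559,62),(668,37),(721,242),(607,268)])/2.4+(100,215)
C=ray(T,c,.014);print("base",C[:,:2].round(4).tolist(),C.mean(0)); print(cv2.minAreaRect((C[:,:2]*1000).astype(np.float32)))
c=np.array([(122,78),(292,63),(301,128),(130,136)])/2.1+(220,120)
C=ray(S,c,.014);print("baseS",C.mean(0)); print(cv2.minAreaRect((C[:,:2]*1000).astype(np.float32)))
E
```

```text
S [[0.5979, -0.2092], [0.5161, -0.2269], [0.4333, -0.2486], [0.5875, -0.1648], [0.506, -0.1822], [0.4225, -0.2018]] [ 0.51055222 -0.20557187  0.083     ]
T [[0.5995, -0.2125], [0.514, -0.2324], [0.4314, -0.2519], [0.5866, -0.1674], [0.5034, -0.1878], [0.4228, -0.2078]] [ 0.50962163 -0.20994831  0.083     ]
row ang -166.5319722463883 0.16919658025392909
row ang -167.37752420402896 0.16909551595731512
row ang -166.80257450670643 0.17258235370583389
row ang -166.16588564126354 0.16872352820589998
base [[0.5913, -0.1309], [0.6179, -0.2353], [0.4258, -0.2835], [0.3999, -0.1767]] [ 0.50870427 -0.20661992  0.014     ]
((508.4394226074219, -206.13534545898438), (198.06826782226562, 109.89618682861328), 14.087496757507324)
baseS [ 0.50491421 -0.20355701  0.014     ]
((502.2059020996094, -206.98837280273438), (207.18084716796875, 107.43684387207031), 13.783218383789062)
```

```bash
cat >> h.py <<'E'
from scipy.spatial.transform import Rotation as Rn
def off(xyz,yaw_y):
    "rows shift (mm, tool axes) and rotvec to TCP xyz, tool down with tool y at world angle yaw_y deg"
    from rig import status
    s=status.read_state();q=Rn.from_quat(s["orientation"]);a=np.radians(yaw_y)
    y=np.array([np.cos(a),np.sin(a),0]);z=np.array([0,0,-1.]);t=Rn.from_matrix(np.c_[np.cross(y,z),y,z])
    print("shift",(q.inv().apply(np.array(xyz)-s["ee_pos"])*1000).round(1),"rot",(q.inv()*t).as_rotvec().round(4))
E
python3 - <<'E'
from h import *
T=pickle.load(open("top0.pkl","rb"));S=pickle.load(open("side0.pkl","rb"))
m=mask(T["img"],(14,140,90),(30,255,255),(217,254,230,297));ys,xs=np.nonzero(m);w=ray(T,np.c_[xs,ys],.087)
p=np.polyfit(w[:,0],w[:,1],1);print("T bar y at x=.504",np.polyval(p,.504),np.degrees(np.arctan(p[0])))
m=mask(S["img"],(14,140,90),(30,255,255),(286,252,338,270));ys,xs=np.nonzero(m);
for x in(290,312,335): print(x,ys[xs==x])
w=ray(S,np.c_[xs,ys],.087)
p=np.polyfit(w[:,0],w[:,1],1);print("S bar y at x=.504",np.polyval(p,.504),np.degrees(np.arctan(p[0])))
off([.504,.113,.404],93)
E
```

```text
T bar y at x=.504 0.11339953583923862 2.4584871437426354
290 [256 257 258 259 260]
312 [258 259 260 261 262]
335 [260 261 262 263 264]
S bar y at x=.504 0.11148911754744258 3.0541681490339547
shift [-441.9 -382.2    0.5] rot [-1.500e-03 -2.000e-04 -3.763e-01]
```

send_rows(
  xyz=[
    [-4,-4,0],
    [-18,-15,0],
    [-40,-34,0],
    [-66,-57,0],
    [-93,-80,0],
    [-119,-103,0],
    [-146,-126,0],
    [-172,-149,0],
    [-199,-172,0],
    [-225,-195,0],
    [-252,-218,0],
    [-278,-241,0],
    [-305,-264,0],
    [-331,-287,0],
    [-358,-310,0],
    [-384,-333,0],
    [-407,-352,0],
    [-424,-367,0],
    [-437,-378,0],
    [-442,-382,0],
  ],
  delta_rot=[
    [0,0,-0.004],
    [0,0,-0.015],
    [0,0,-0.034],
    [0,0,-0.056],
    [0,0,-0.08],
    [0,0,-0.1],
    [0,0,-0.125],
    [0,0,-0.147],
    [0,0,-0.17],
    [0,0,-0.192],
    [0,0,-0.214],
    [0,0,-0.237],
    [0,0,-0.26],
    [0,0,-0.282],
    [0,0,-0.305],
    [0,0,-0.327],
    [0,0,-0.346],
    [0,0,-0.36],
    [0,0,-0.37],
    [0,0,-0.376],
  ],
  jaw=[60,24,24,24,24,24,24,24,24,24,24,24,24,24,24,24,24,24,24,24],
  grip_force=25,
)

```text
time_s: 1.77
ee_pos: [0.5051, 0.1103, 0.4046]
orientation: [-0.024, 1.0, -0.001, 0.0]
ft_force: [-0.0, 0.4, 0.2]
grip_width: 0.0242
finger_force: 0.0
```

```bash
python3 - <<'E'
from h import *
from rig import status,imaging
print(status.read_state()["joint_positions"]);off([.504,.1125,.260],92.9)
S=imaging.get_image("side");cv2.imwrite("pics/s1.png",cv2.resize(S["img"],None,fx=1.4,fy=1.4)[:,:,::-1])
E
```

```text
[-0.46318334  0.2405637   0.21376957  1.93805104 -0.06002971  0.96907433
  1.39761287]
shift [  1.    2.4 144.6] rot [-0.0011  0.0002 -0.0024]
```

send_rows(
  xyz=[
    [0,0,10],
    [0,0,30],
    [0,0,50],
    [0,0,70],
    [0,0,80],
    [0,0,80],
    [0,0,80],
  ],
  delta_rot=[
    [0,0,0],
    [0,0,0],
    [0,0,0],
    [0,0,0],
    [0,0,0],
    [0,0,0],
    [0,0,0],
  ],
  jaw=[24,24,24,24,24,24,24],
)

```text
time_s: 2.4
ee_pos: [0.5039, 0.1143, 0.3244]
orientation: [-0.027, 1.0, -0.0, -0.001]
ft_force: [-0.3, -0.4, 0.8]
grip_width: 0.024
finger_force: 0.0
```

```bash
python3 - <<'E'
from h import *
from rig import status,imaging
off([.504,.1125,.260],92.9)
S=imaging.get_image("side");cv2.imwrite("pics/s1.png",cv2.resize(S["img"][180:390,200:480],None,fx=2.8,fy=2.8)[:,:,::-1])
E
```

```text
shift [-0.1 -1.8 64.4] rot [-0.0001 -0.0012  0.0029]
```

View pics/s1.png

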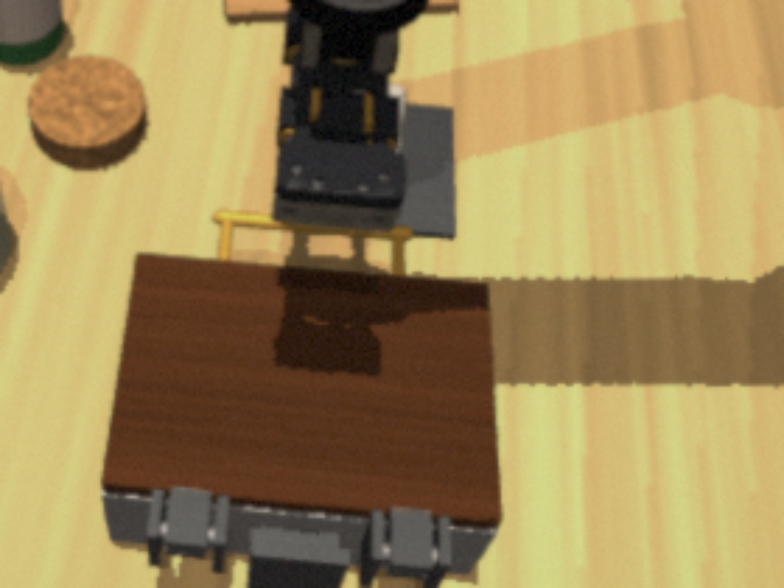

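```bash
python3 - <<'E'
from h import *
S=pickle.load(open("side0.pkl","rb"))
P=[]
for z in(.134,.153,.222):
  for dx in(-.0375,-.01,.01,.0375):
    for dy in (-.03,.03): P.append((.504+dx,.114+dy,z))
p,_=cv2.projectPoints(np.array(P),cv2.Rodrigues(np.array(S["R"]))[0],np.array(S["t"]),np.array(S["mtx"]),np.array(S["distortion"]))
for a,b in zip(P,((p.reshape(-1,2)-(200,180))*2.8).round()): print(np.round(a,3),b)
E
```

```text
[0.466 0.084 0.134] [383. 155.]
[0.466 0.144 0.134] [377. 235.]
[0.494 0.084 0.134] [339. 149.]
[0.494 0.144 0.134] [331. 229.]
[0.514 0.084 0.134] [308. 145.]
[0.514 0.144 0.134] [298. 224.]
[0.542 0.084 0.134] [264. 139.]
[0.542 0.144 0.134] [252. 218.]
[0.466 0.084 0.153] [387. 136.]
[0.466 0.144 0.153] [382. 218.]
[0.494 0.084 0.153] [343. 130.]
[0.494 0.144 0.153] [334. 211.]
[0.514 0.084 0.153] [310. 126.]
[0.514 0.144 0.153] [300. 207.]
[0.542 0.084 0.153] [266. 120.]
[0.542 0.144 0.153] [254. 200.]
[0.466 0.084 0.222] [404.  63.]
[0.466 0.144 0.222] [399. 147.]
[0.494 0.084 0.222] [355.  57.]
[0.494 0.144 0.222] [348. 140.]
[0.514 0.084 0.222] [321.  53.]
[0.514 0.144 0.222] [311. 135.]
[0.542 0.084 0.222] [273.  46.]
[0.542 0.144 0.222] [260. 129.]
```

The image shows the gripper body over the bar. The bar spans (215,217) to (408,233) and the shadow falls on the lid. The body extends towards the camera and hides the fingers, which agrees with the projection. I'll go down.

send_rows(
  xyz=[
    [0,-1,8],
    [0,-2,20],
    [0,-2,34],
    [0,-2,48],
    [0,-2,57],
    [0,-2,62],
    [0,-2,63],
    [0,-2,63],
    [0,-2,63],
  ],
  delta_rot=[
    [0,0,0],
    [0,0,0],
    [0,0,0],
    [0,0,0],
    [0,0,0],
    [0,0,0],
    [0,0,0],
    [0,0,0],
    [0,0,0],
  ],
  jaw=[24,24,24,24,24,24,24,24,24],
)

```text
time_s: 3.2
ee_pos: [0.5047, 0.1115, 0.2623]
orientation: [-0.026, 1.0, 0.0, 0.001]
ft_force: [-0.6, 0.2, 0.2]
grip_width: 0.0239
finger_force: 0.0
```

Now I'll close on the bar at low force and read the force.

send_rows(
  xyz=[
    [0,0,0],
    [0,0,0],
    [0,0,0],
    [0,0,0],
    [0,0,0],
    [0,0,0],
    [0,0,0],
    [0,0,0],
  ],
  delta_rot=[
    [0,0,0],
    [0,0,0],
    [0,0,0],
    [0,0,0],
    [0,0,0],
    [0,0,0],
    [0,0,0],
    [0,0,0],
  ],
  jaw=[20,16,12,8,5,5,5,5],
  grip_force=20,
)

```text
time_s: 3.87
ee_pos: [0.5045, 0.1115, 0.262]
orientation: [-0.026, 1.0, 0.0, 0.0]
ft_force: [-0.6, 0.3, 4.6]
grip_width: 0.0094
finger_force: 20.0
```

```bash
cat > arc.py <<'E'
import numpy as np
# offsets in tool axes: y toward hinge, z down; arc about hinge, R=203
for t in range(0,100,3):
    a=np.radians(t);print(t,[0,round(203*(1-np.cos(a))),-round(203*np.sin(a))])
E
python3 arc.py|paste -sd' '; python3 -c "
from rig import status;s=status.read_state();print(s['ft_force'],s['moment'],s['ee_pos'],s['finger_force'])"
```

```text
0 [0, 0, 0] 3 [0, 0, -11] 6 [0, 1, -21] 9 [0, 2, -32] 12 [0, 4, -42] 15 [0, 7, -53] 18 [0, 10, -63] 21 [0, 13, -73] 24 [0, 18, -83] 27 [0, 22, -92] 30 [0, 27, -101] 33 [0, 33, -111] 36 [0, 39, -119] 39 [0, 45, -128] 42 [0, 52, -136] 45 [0, 59, -144] 48 [0, 67, -151] 51 [0, 75, -158] 54 [0, 84, -164] 57 [0, 92, -170] 60 [0, 101, -176] 63 [0, 111, -181] 66 [0, 120, -185] 69 [0, 130, -190] 72 [0, 140, -193] 75 [0, 150, -196] 78 [0, 161, -199] 81 [0, 171, -201] 84 [0, 182, -202] 87 [0, 192, -203] 90 [0, 203, -203] 93 [0, 214, -203] 96 [0, 224, -202] 99 [0, 235, -201]
[-0.56304308  0.26742237  4.62510232] [0.07564711 0.21196113 0.03679457] [0.5045471  0.11154834 0.26203746] 19.999995231628418
```

send_rows(
  xyz=[
    [0,0,-4],
    [0,0,-11],
    [0,1,-21],
    [0,2,-32],
    [0,4,-42],
    [0,7,-53],
    [0,10,-63],
    [0,13,-73],
    [0,18,-83],
    [0,22,-92],
    [0,27,-101],
    [0,27,-101],
  ],
  delta_rot=[
    [0,0,0],
    [0,0,0],
    [0,0,0],
    [0,0,0],
    [0,0,0],
    [0,0,0],
    [0,0,0],
    [0,0,0],
    [0,0,0],
    [0,0,0],
    [0,0,0],
    [0,0,0],
  ],
  jaw=[5,5,5,5,5,5,5,5,5,5,5,5],
)

```text
time_s: 4.87
ee_pos: [0.5033, 0.1378, 0.3653]
orientation: [-0.026, 1.0, -0.001, 0.001]
ft_force: [-1.1, -7.6, 1.7]
grip_width: 0.009
finger_force: 20.0
```

```bash
python3 - <<'E'
from rig import imaging,status
import cv2
print(status.read_state()["ft_force"])
S=imaging.get_image("side");cv2.imwrite("pics/s2.png",cv2.resize(S["img"][120:410,180:500],None,fx=2,fy=2)[:,:,::-1])
E
```

```text
[-1.08682831 -7.61193728  1.72821195]
```

View pics/s2.png

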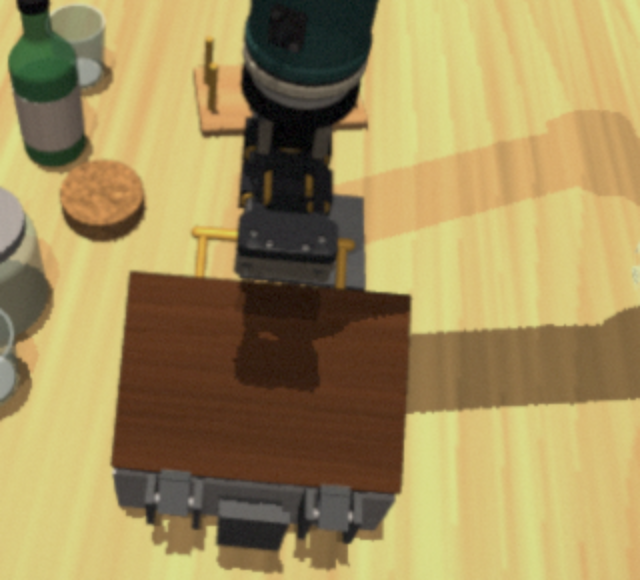

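```bash
cat >> h.py <<'E'
def lidpts(deg,hinge=(.4931,.316,.087),yaw=2.9):
    "world points of bar left/right ends and lid front-top corners at given lid angle"
    a=np.radians(deg);c,s=np.cos(np.radians(yaw)),np.sin(np.radians(yaw))
    X=np.array([-s*np.cos(a),c*np.cos(a),-np.sin(a)]);Y=np.array([-c,-s,0]);Z=np.cross(X,Y);h=np.array(hinge)
    return np.array([h-203*X/1000+Y*k for k in(-.06,.06)]+[h-.168*X+.007*Z+Y*k for k in(-.11,.11)])
def proj(d,P):
    p,_=cv2.projectPoints(np.array(P,float),cv2.Rodrigues(np.array(d["R"]))[0],np.array(d["t"]),np.array(d["mtx"]),np.array(d["distortion"]));return p.reshape(-1,2)
E
python3 - <<'E'
from h import *
S=pickle.load(open("side0.pkl","rb"))
for a in(0,10,20,30): print(a,((proj(S,lidpts(a))-(180,120))*2).round().tolist())
E
```

```text
0 [[198.0, 275.0], [331.0, 288.0], [137.0, 299.0], [390.0, 323.0]]
10 [[198.0, 256.0], [337.0, 269.0], [136.0, 285.0], [397.0, 309.0]]
20 [[199.0, 242.0], [343.0, 255.0], [133.0, 275.0], [405.0, 301.0]]
30 [[198.0, 234.0], [350.0, 248.0], [129.0, 271.0], [414.0, 298.0]]
```

The lid is at about 29°, as expected (bar at (193,232) and (355,243), front corners (132,272) and (410,295)). I'm pushing about 7 N into the hinge, so I'll ease out about 2 mm and continue.

send_rows(
  xyz=[
    [0,-1,0],
    [0,0,-4],
    [0,4,-10],
    [0,10,-18],
    [0,16,-27],
    [0,23,-35],
    [0,30,-43],
    [0,38,-50],
    [0,46,-57],
    [0,55,-63],
    [0,63,-69],
    [0,72,-75],
    [0,72,-75],
  ],
  delta_rot=[
    [0,0,0],
    [0,0,0],
    [0,0,0],
    [0,0,0],
    [0,0,0],
    [0,0,0],
    [0,0,0],
    [0,0,0],
    [0,0,0],
    [0,0,0],
    [0,0,0],
    [0,0,0],
    [0,0,0],
  ],
  jaw=[5,5,5,5,5,5,5,5,5,5,5,5,5],
)

```text
time_s: 6.0
ee_pos: [0.4989, 0.2131, 0.4388]
orientation: [-0.028, 1.0, 0.001, 0.001]
ft_force: [-0.2, -0.2, -2.5]
grip_width: 0.0092
finger_force: 20.0
```

send_rows(
  xyz=[
    [0,4,-2],
    [0,10,-5],
    [0,19,-9],
    [0,29,-14],
    [0,39,-17],
    [0,49,-20],
    [0,60,-23],
    [0,70,-25],
    [0,80,-26],
    [0,90,-27],
    [0,98,-27],
    [0,102,-27],
    [0,102,-27],
    [0,102,-27],
    [0,102,-27],
  ],
  delta_rot=[
    [0,0,0],
    [0,0,0],
    [0,0,0],
    [0,0,0],
    [0,0,0],
    [0,0,0],
    [0,0,0],
    [0,0,0],
    [0,0,0],
    [0,0,0],
    [0,0,0],
    [0,0,0],
    [0,0,0],
    [0,0,0],
    [0,0,0],
  ],
  jaw=[5,5,5,5,5,5,5,5,5,5,5,5,5,5,5],
)

```text
time_s: 7.25
ee_pos: [0.4937, 0.3136, 0.4655]
orientation: [-0.027, 1.0, 0.001, 0.0]
ft_force: [-2.0, -0.7, 6.5]
grip_width: 0.0091
finger_force: 20.0
```

```bash
python3 - <<'E'
from h import *
from rig import imaging,status
s=status.read_state();print(s["ft_force"],s["joint_positions"])
S=imaging.get_image("side");T=imaging.get_image("top")
a=S["img"][80:410,130:470];b=T["img"][170:360,60:320]
cv2.imwrite("pics/s3.png",np.hstack([cv2.resize(a,(400,388)),cv2.resize(b,(400,292)) if 0 else cv2.resize(b,(400,388))])[:,:,::-1])
for k in(85,90,96): print(k,((proj(S,lidpts(k))-(130,80))*400/340).round().tolist())
E
```

```text
[-1.97657514 -0.72297336  6.53159343] [-0.72561679  0.29855456  0.12791121  1.7082656  -0.04274269  1.13549238
  1.03868242]
85 [[163.0, 254.0], [285.0, 266.0], [113.0, 273.0], [328.0, 295.0]]
90 [[161.0, 270.0], [286.0, 282.0], [111.0, 287.0], [329.0, 308.0]]
96 [[158.0, 291.0], [287.0, 304.0], [108.0, 304.0], [331.0, 326.0]]
```

View pics/s3.png

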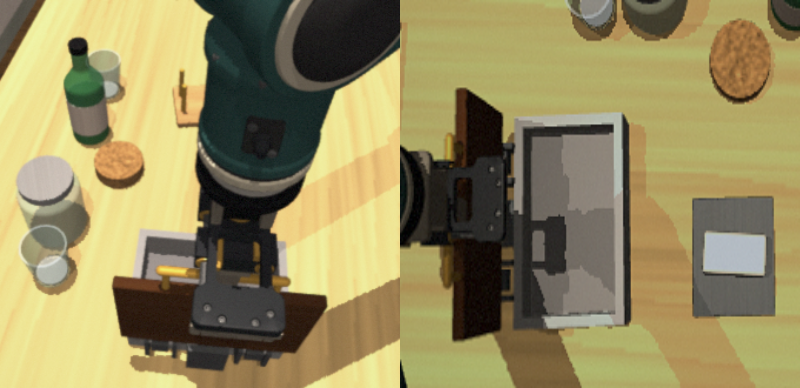

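The lid is vertical: bar at (163,270) to (287,283), which matches the 90° prediction. Next I lift it straight up.

send_rows(
  xyz=[
    [0,0,0],
    [0,0,-3],
    [0,0,-7],
    [0,0,-12],
    [0,0,-18],
    [0,0,-25],
    [0,0,-33],
    [0,0,-42],
    [0,0,-52],
    [0,0,-62],
    [0,0,-72],
    [0,0,-82],
    [0,0,-92],
    [0,0,-100],
    [0,0,-106],
    [0,0,-110],
    [0,0,-110],
    [0,0,-110],
  ],
  delta_rot=[
    [0,0,0],
    [0,0,0],
    [0,0,0],
    [0,0,0],
    [0,0,0],
    [0,0,0],
    [0,0,0],
    [0,0,0],
    [0,0,0],
    [0,0,0],
    [0,0,0],
    [0,0,0],
    [0,0,0],
    [0,0,0],
    [0,0,0],
    [0,0,0],
    [0,0,0],
    [0,0,0],
  ],
  jaw=[5,5,5,5,5,5,5,5,5,5,5,5,5,5,5,5,5,5],
  grip_force=40,
)

```text
time_s: 8.85
ee_pos: [0.4939, 0.3121, 0.5745]
orientation: [-0.026, 1.0, -0.0, -0.0]
ft_force: [0.2, -0.6, -3.9]
grip_width: 0.0088
finger_force: 40.0
```

```bash
python3 - <<'E'
from h import *
from rig import imaging,status
s=status.read_state();print(s["ft_force"],s["joint_positions"])
S=imaging.get_image("side");T=imaging.get_image("top");pickle.dump(T,open("top1.pkl","wb"));pickle.dump(S,open("side1.pkl","wb"))
a=S["img"][80:410,130:470];b=T["img"][170:360,60:320]
cv2.imwrite("pics/s4.png",np.hstack([cv2.resize(a,(400,388)),cv2.resize(b,(400,388))])[:,:,::-1])
for k in(85,90,95): print(k,((proj(S,lidpts(k,(.493,.315,.197)))-(130,80))*400/340).round().tolist())
off([.509,-.207,.5755],103.3)
E
```

```text
[ 0.19563853 -0.64069131 -3.92461896] [-0.73191402  0.23085377  0.13689447  1.55242999 -0.0318802   1.36078505
  1.03101492]
85 [[164.0, 188.0], [313.0, 202.0], [104.0, 215.0], [364.0, 240.0]]
90 [[162.0, 206.0], [315.0, 220.0], [101.0, 230.0], [366.0, 255.0]]
95 [[159.0, 225.0], [317.0, 240.0], [98.0, 246.0], [368.0, 272.0]]
shift [  11.9 -519.2   -1.1] rot [-0.0006 -0.0011 -0.18  ]
```

View pics/s4.png

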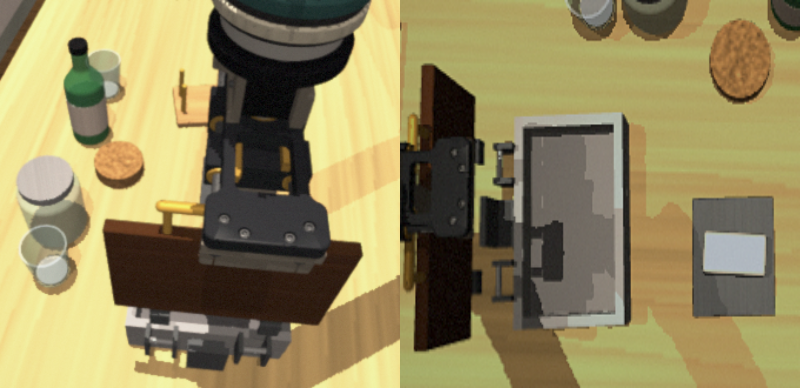

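The lid hangs upright clear of the lugs (bar left end (162,207), top corners (106,224) and (362,247)), and the weight reads 3.9 N. Now I carry it to the stand.

send_rows(
  xyz=[
    [0,-2,0],
    [0,-7,0],
    [0,-15,0],
    [1,-26,0],
    [1,-40,0],
    [1,-57,0],
    [2,-77,0],
    [2,-99,0],
    [3,-121,0],
    [3,-143,0],
    [4,-165,0],
    [4,-187,0],
    [5,-209,0],
    [5,-231,0],
    [6,-253,0],
    [6,-275,0],
    [7,-297,0],
    [7,-319,0],
    [8,-341,0],
    [8,-363,0],
  ],
  delta_rot=[
    [0,0,0],
    [0,0,-0.002],
    [0,0,-0.005],
    [0,0,-0.009],
    [0,0,-0.014],
    [0,0,-0.02],
    [0,0,-0.027],
    [0,0,-0.034],
    [0,0,-0.042],
    [0,0,-0.05],
    [0,0,-0.057],
    [0,0,-0.065],
    [0,0,-0.072],
    [0,0,-0.08],
    [0,0,-0.088],
    [0,0,-0.095],
    [0,0,-0.103],
    [0,0,-0.111],
    [0,0,-0.118],
    [0,0,-0.126],
  ],
  jaw=[5,5,5,5,5,5,5,5,5,5,5,5,5,5,5,5,5,5,5,5],
)

```text
time_s: 10.62
ee_pos: [0.5039, -0.0532, 0.575]
orientation: [-0.089, 0.996, 0.0, 0.0]
ft_force: [0.3, -0.7, -4.8]
grip_width: 0.0086
finger_force: 40.0
```

send_rows(
  xyz=[
    [3,-22,0],
    [7,-44,0],
    [10,-64,0],
    [13,-82,0],
    [15,-98,0],
    [17,-112,0],
    [19,-123,0],
    [20,-133,0],
    [21,-140,0],
    [22,-146,0],
    [23,-150,0],
    [24,-153,0],
    [24,-154,0],
    [24,-154,0],
    [24,-154,0],
    [24,-154,0],
  ],
  delta_rot=[
    [0,0,-0.008],
    [0,0,-0.015],
    [0,0,-0.023],
    [0,0,-0.03],
    [0,0,-0.035],
    [0,0,-0.04],
    [0,0,-0.043],
    [0,0,-0.046],
    [0,0,-0.049],
    [0,0,-0.051],
    [0,0,-0.053],
    [0,0,-0.054],
    [0,0,-0.054],
    [0,0,-0.054],
    [0,0,-0.054],
    [0,0,-0.054],
  ],
  jaw=[5,5,5,5,5,5,5,5,5,5,5,5,5,5,5,5],
)

```text
time_s: 11.95
ee_pos: [0.5086, -0.2061, 0.5747]
orientation: [-0.116, 0.993, 0.0, 0.0]
ft_force: [0.1, 0.3, -3.6]
grip_width: 0.0086
finger_force: 40.0
```

```bash
python3 - <<'E'
from h import *
from rig import imaging,status
s=status.read_state();print(s["ft_force"],s["joint_positions"])
S=imaging.get_image("side");T=imaging.get_image("top");pickle.dump(T,open("top2.pkl","wb"));pickle.dump(S,open("side2.pkl","wb"))
a=S["img"][20:260,190:470];b=T["img"][150:400,250:500]
cv2.imwrite("pics/s5.png",np.hstack([cv2.resize(a,(400,343)),cv2.resize(b,(343,343))])[:,:,::-1])
e=s["ee_pos"]
for k in(85,90,95):
    P=lidpts(k,(e[0],e[1],.197),13.3); print(k,((proj(S,P)-(190,20))*400/280).round().tolist(),((proj(T,P)-(250,150))*343/250).round().tolist())
off([.509,-.207,.4755],103.3)
E
```

```text
[ 0.08211     0.27776334 -3.58576012] [-0.12547041  0.16445101  0.52340536  1.65395175 -0.08426066  1.34577677
  2.21474999]
85 [[165.0, -21.0], [260.0, -22.0], [125.0, 10.0], [295.0, 7.0]] [[226.0, 103.0], [254.0, 210.0], [199.0, 68.0], [246.0, 256.0]]
90 [[167.0, -16.0], [264.0, -17.0], [126.0, 15.0], [298.0, 13.0]] [[211.0, 106.0], [238.0, 214.0], [187.0, 70.0], [234.0, 259.0]]
95 [[169.0, -9.0], [267.0, -10.0], [127.0, 22.0], [301.0, 19.0]] [[196.0, 110.0], [222.0, 217.0], [175.0, 73.0], [221.0, 262.0]]
shift [-0.2 -0.9 99.2] rot [0.0001 0.0001 0.0007]
```

View pics/s5.png

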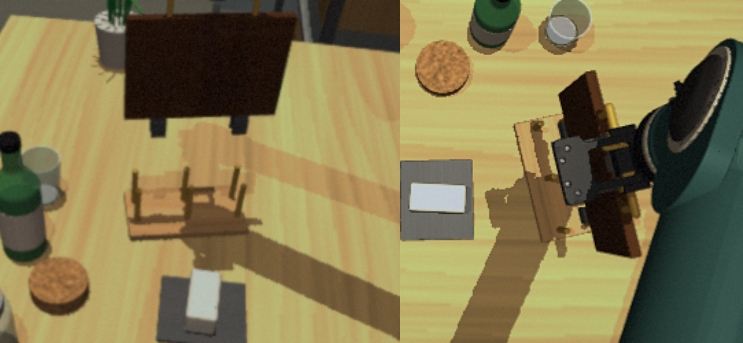

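The lid is above the stand and hanging upright (side crop: top corners (126,13) and (296,13), fork tips (158,135) and (240,132)). Before lowering, I'll check the fork tips against the prediction.

```bash
python3 - <<'E'
from h import *
S=pickle.load(open("side2.pkl","rb"));e=np.array([.5086,-.2061,.3995])
for k in(84,87,90,93,96):
    a=np.radians(k);y=np.radians(13.3);c,s=np.cos(y),np.sin(y)
    X=np.array([-s*np.cos(a),c*np.cos(a),-np.sin(a)]);Y=np.array([-c,-s,0]);Z=np.cross(X,Y)
    tip=[e+.214*X+Y*t+Z*w for t in(-.06,.06) for w in(.0105,-.0105)]
    print(k,((proj(S,tip)-(190,20))*400/280).round(1).tolist(), (e+.203*X)[:2].round(3))
E
```

```text
84 [[159.2, 140.8], [157.3, 133.1], [241.2, 138.0], [237.9, 130.5]] [ 0.504 -0.185]
87 [[158.2, 136.8], [156.4, 128.6], [239.4, 134.1], [236.3, 126.0]] [ 0.506 -0.196]
90 [[157.2, 132.5], [155.5, 123.8], [237.7, 129.9], [234.7, 121.4]] [ 0.509 -0.206]
93 [[156.3, 128.0], [154.7, 118.9], [236.1, 125.4], [233.3, 116.4]] [ 0.511 -0.216]
96 [[155.4, 123.2], [153.8, 113.7], [234.6, 120.7], [231.9, 111.3]] [ 0.513 -0.227]
```

```bash
python3 - <<'E'
from h import *
S=pickle.load(open("side2.pkl","rb"));g=cv2.cvtColor(S["img"],cv2.COLOR_RGB2GRAY)
for x in(299,301,303,356,357,359): 
    print(x,g[98:122,x].tolist())
E
```

```text
299 [15, 24, 15, 22, 18, 25, 30, 37, 38, 27, 29, 30, 36, 25, 32, 30, 32, 63, 119, 164, 170, 165, 166, 170]
301 [18, 20, 20, 19, 23, 30, 30, 29, 33, 30, 33, 30, 30, 26, 31, 22, 28, 66, 124, 167, 171, 171, 174, 173]
303 [14, 20, 16, 20, 27, 27, 32, 41, 35, 34, 27, 29, 32, 33, 30, 26, 36, 68, 125, 167, 171, 169, 172, 168]
356 [20, 14, 17, 27, 30, 33, 32, 38, 29, 32, 32, 23, 28, 30, 28, 42, 89, 137, 144, 142, 144, 144, 145, 144]
357 [17, 20, 24, 30, 29, 34, 34, 28, 30, 28, 23, 31, 30, 30, 28, 43, 97, 143, 147, 151, 145, 151, 148, 148]
359 [14, 17, 26, 28, 32, 34, 29, 25, 28, 31, 30, 25, 32, 28, 30, 46, 111, 152, 151, 150, 153, 152, 152, 152]
```

```bash
python3 - <<'E'
from h import *
T=pickle.load(open("top2.pkl","rb"));e=np.array([.5086,-.2061,.3995])
m=mask(T["img"],(4,110,20),(17,255,100),(350,195,430,345))
for r in(212,220,228,236,316,322,328): 
    x=np.nonzero(m[r])[0]; print(r,x.min(),x.max(),len(x))
for k in(84,87,90,93):
    a=np.radians(k);y=np.radians(13.3);c,s=np.cos(y),np.sin(y)
    X=np.array([-s*np.cos(a),c*np.cos(a),-np.sin(a)]);Y=np.array([-c,-s,0]);Z=np.cross(X,Y)
    print(k,[proj(T,[e+.185*X+Y*t-Z*.007,e+.035*X+Y*t-Z*.007,e+.035*X+Y*t+Z*.007]).round(1).tolist() for t in(-.11,.11)])
E
```

```text
212 373 394 20
220 368 396 25
228 369 398 24
236 371 401 22
316 351 420 25
322 352 421 22
328 392 423 27
84 [[[365.7, 217.5], [392.4, 200.2], [384.2, 201.8]], [[393.6, 333.3], [426.7, 337.2], [418.3, 339.3]]]
87 [[[370.6, 216.5], [393.5, 199.9], [385.2, 201.6]], [[398.7, 332.1], [427.9, 337.0], [419.3, 339.0]]]
90 [[[375.5, 215.4], [394.7, 199.7], [386.2, 201.4]], [[403.8, 331.0], [429.1, 336.7], [420.4, 338.7]]]
93 [[[380.5, 214.3], [395.8, 199.4], [387.3, 201.2]], [[408.9, 329.9], [430.3, 336.5], [421.4, 338.4]]]
```

send_rows(
  xyz=[
    [0,-1,3],
    [0,-3,8],
    [0,-5,15],
    [0,-6,23],
    [0,-6,32],
    [0,-6,41],
    [0,-6,50],
    [0,-6,59],
    [0,-6,67],
    [0,-6,74],
    [0,-6,80],
    [0,-6,84],
    [0,-6,86],
    [0,-6,86],
    [0,-6,86],
  ],
  delta_rot=[
    [0,0,0],
    [0,0,0],
    [0,0,0],
    [0,0,0],
    [0,0,0],
    [0,0,0],
    [0,0,0],
    [0,0,0],
    [0,0,0],
    [0,0,0],
    [0,0,0],
    [0,0,0],
    [0,0,0],
    [0,0,0],
    [0,0,0],
  ],
  jaw=[5,5,5,5,5,5,5,5,5,5,5,5,5,5,5],
)

```text
time_s: 13.3
ee_pos: [0.51, -0.2125, 0.4889]
orientation: [-0.116, 0.993, -0.0, 0.0]
ft_force: [0.4, 1.6, -3.7]
grip_width: 0.0086
finger_force: 40.0
```

```bash
python3 - <<'E'
from h import *
from rig import imaging,status
s=status.read_state();print(s["ft_force"],s["ee_pos"])
S=imaging.get_image("side");T=imaging.get_image("top");pickle.dump(T,open("top3.pkl","wb"));pickle.dump(S,open("side3.pkl","wb"))
a=S["img"][20:200,260:400];b=T["img"][190:350,320:460]
cv2.imwrite("pics/s6.png",np.hstack([cv2.resize(a,(420,540),interpolation=cv2.INTER_CUBIC),cv2.resize(b,(380,540))])[:,:,::-1])
ep=s["ee_pos"];e=np.array([ep[0],ep[1],ep[2]-.175])
for k in(85,87,90,93):
    a=np.radians(k);y=np.radians(13.3);c,s=np.cos(y),np.sin(y)
    X=np.array([-s*np.cos(a),c*np.cos(a),-np.sin(a)]);Y=np.array([-c,-s,0]);Z=np.cross(X,Y)
    tip=[e+.214*X+Y*t+Z*w for t in(-.06,.06) for w in(.0105,-.0105)]
    print(k,((proj(S,tip)-(260,20))*3).round().tolist(), (e+.203*X)[:2].round(3), "top bottom corners", proj(T,[e+.185*X+Y*t+Z*.007 for t in(-.11,.11)]).round(1).tolist())
E
```

```text
[ 0.439177    1.56545936 -3.74004083] [ 0.5100029  -0.21249511  0.48893035]
85 [[115.0, 380.0], [112.0, 364.0], [274.0, 374.0], [268.0, 358.0]] [ 0.506 -0.195] top bottom corners [[356.1, 224.7], [381.5, 331.1]]
87 [[114.0, 375.0], [110.0, 357.0], [272.0, 368.0], [266.0, 351.0]] [ 0.508 -0.202] top bottom corners [[359.1, 224.1], [384.5, 330.4]]
90 [[112.0, 365.0], [109.0, 347.0], [269.0, 359.0], [263.0, 342.0]] [ 0.51  -0.212] top bottom corners [[363.6, 223.2], [389.1, 329.3]]
93 [[110.0, 356.0], [107.0, 337.0], [266.0, 350.0], [261.0, 331.0]] [ 0.512 -0.223] top bottom corners [[368.1, 222.3], [393.7, 328.3]]
```

View pics/s6.png

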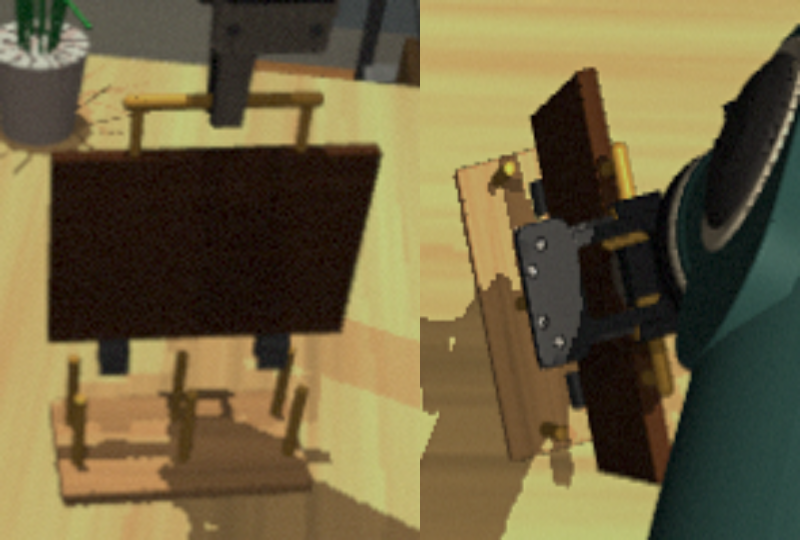

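The side crop shows fork tips at (114,375) and (272,369), against front post tops at (78,398), (186,396), (300,390) and back post tops at (73,357), (181,352), (287,352). The lid leans about 3°, with the forks about 3 mm forward of the slot's centre. I'll shift 3 mm and lower it.

send_rows(
  xyz=[
    [0,-2,0],
    [0,-3,2],
    [0,-3,6],
    [0,-3,11],
    [0,-3,17],
    [0,-3,23],
    [0,-3,30],
    [0,-3,37],
    [0,-3,44],
    [0,-3,51],
    [0,-3,58],
    [0,-3,65],
    [0,-3,71],
    [0,-3,76],
    [0,-3,79],
    [0,-3,80],
    [0,-3,80],
  ],
  delta_rot=[
    [0,0,0],
    [0,0,0],
    [0,0,0],
    [0,0,0],
    [0,0,0],
    [0,0,0],
    [0,0,0],
    [0,0,0],
    [0,0,0],
    [0,0,0],
    [0,0,0],
    [0,0,0],
    [0,0,0],
    [0,0,0],
    [0,0,0],
    [0,0,0],
    [0,0,0],
  ],
  jaw=[5,5,5,5,5,5,5,5,5,5,5,5,5,5,5,5,5],
)

```text
time_s: 14.82
ee_pos: [0.5106, -0.2154, 0.4085]
orientation: [-0.116, 0.993, 0.0, -0.0]
ft_force: [0.3, 0.2, -3.6]
grip_width: 0.0084
finger_force: 40.0
```

send_rows(
  xyz=[
    [0,0,1],
    [0,0,2],
    [0,0,3],
    [0,0,4],
    [0,0,5],
    [0,0,5],
    [0,0,5],
  ],
  delta_rot=[
    [0,0,0],
    [0,0,0],
    [0,0,0],
    [0,0,0],
    [0,0,0],
    [0,0,0],
    [0,0,0],
  ],
  jaw=[5,5,5,5,5,5,5],
)

```text
time_s: 15.4
ee_pos: [0.5109, -0.2168, 0.4067]
orientation: [-0.115, 0.993, -0.001, 0.002]
ft_force: [-4.0, -1.9, 12.2]
grip_width: 0.0087
finger_force: 40.0
```

Contact at the expected height. I'll let go.

send_rows(
  xyz=[
    [0,0,-1],
    [0,0,-1],
    [0,0,-1],
    [0,0,-1],
    [0,0,-1],
    [0,0,-1],
    [0,0,-1],
    [0,0,-1],
  ],
  delta_rot=[
    [0,0,0],
    [0,0,0],
    [0,0,0],
    [0,0,0],
    [0,0,0],
    [0,0,0],
    [0,0,0],
    [0,0,0],
  ],
  jaw=[9,11,14,18,24,32,40,40],
  grip_force=10,
)

```text
time_s: 16.07
ee_pos: [0.5106, -0.2153, 0.4045]
orientation: [-0.116, 0.993, 0.0, -0.0]
ft_force: [-0.1, 0.6, -0.4]
grip_width: 0.0395
finger_force: 0.0
```

```bash
python3 - <<'E'
from h import *
from rig import imaging,status
s=status.read_state();print(s["ft_force"],s["ee_pos"],s["finger_force"],s["grip_width"])
S=imaging.get_image("side");T=imaging.get_image("top");pickle.dump(T,open("top4.pkl","wb"));pickle.dump(S,open("side4.pkl","wb"))
a=S["img"][20:220,250:410];b=T["img"][190:350,320:460]
cv2.imwrite("pics/s7.png",np.hstack([cv2.resize(a,(420,525),interpolation=cv2.INTER_CUBIC),cv2.resize(b,(370,525))])[:,:,::-1])
E
```

```text
[-0.06715943  0.55123298 -0.43618771] [ 0.51059487 -0.21531324  0.40453246] 0.0 0.03950281111009366
```

View pics/s7.png

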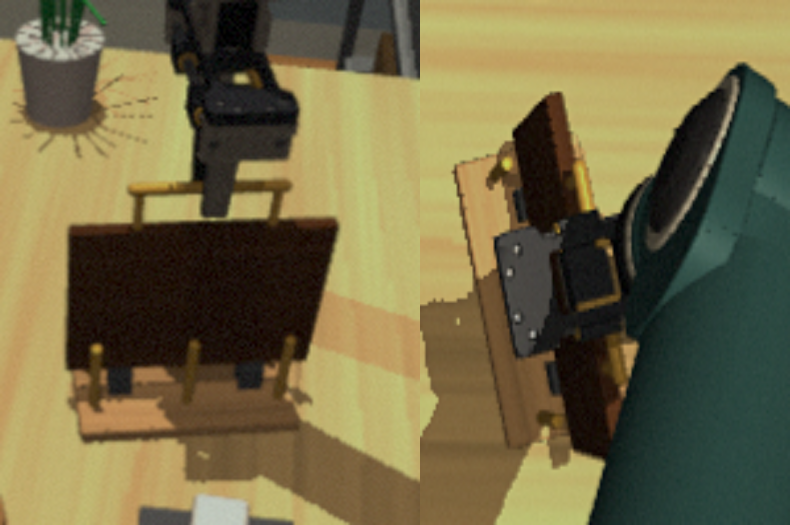

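The lid is standing in the slot between the post rows (front posts in front of the forks at (95,375), (192,372), (285,368) in the side crop), and the finger force is zero. I'll retract upward, then turn and move over the block.

send_rows(
  xyz=[
    [0,0,-3],
    [0,0,-9],
    [0,0,-17],
    [0,0,-27],
    [0,0,-37],
    [0,0,-47],
    [0,0,-57],
    [0,0,-67],
    [0,0,-77],
    [0,0,-85],
    [0,0,-90],
    [0,0,-90],
  ],
  delta_rot=[
    [0,0,0],
    [0,0,0],
    [0,0,0],
    [0,0,0],
    [0,0,0],
    [0,0,0],
    [0,0,0],
    [0,0,0],
    [0,0,0],
    [0,0,0],
    [0,0,0],
    [0,0,0],
  ],
  jaw=[40,40,40,40,40,40,40,40,40,40,40,40],
)

```text
time_s: 17.17
ee_pos: [0.5107, -0.2155, 0.496]
orientation: [-0.116, 0.993, -0.0, 0.001]
ft_force: [0.2, -0.3, -0.7]
grip_width: 0.0399
finger_force: 0.0
```

```bash
python3 - <<'E'
from h import *
off([.469,-.0055,.40],-1.3);off([.469,-.0055,.495],-1.3)
# chest centre from open-chest picture (rim at z=.08), lid off
T=pickle.load(open("top2.pkl","rb"))
g=cv2.cvtColor(T["img"],cv2.COLOR_RGB2HSV)
print([g[y,x].tolist() for x,y in((137,270),(170,228),(170,329),(205,270),(170,270),(120,300))])
m=cv2.inRange(g,(0,0,90),(180,70,255));m[:, :128]=0;m[:,216:]=0;m[:215]=0;m[345:]=0
c=big(m)[0];print(cv2.boundingRect(c),rect(T,c,.08))
E
```

```text
shift [ -7.5 214.1  95.8] rot [1.1000e-03 2.1000e-03 1.8257e+00]
shift [ -7.7 214.    0.8] rot [1.1000e-03 2.1000e-03 1.8257e+00]
[[23, 26, 196], [34, 20, 195], [30, 18, 186], [17, 74, 31], [16, 32, 150], [25, 80, 146]]
(131, 225, 75, 107) [497.7 226.4 220.6 155.6   3.4]
```

send_rows(
  xyz=[
    [0,4,0],
    [0,12,0],
    [-1,24,0],
    [-1,37,0],
    [-2,50,0],
    [-2,63,0],
    [-2,76,0],
    [-3,89,0],
    [-3,102,0],
    [-4,115,2],
    [-4,128,6],
    [-5,141,13],
    [-5,154,22],
    [-6,167,32],
    [-6,180,43],
    [-7,192,55],
    [-7,202,67],
    [-7,209,79],
    [-8,213,89],
    [-8,214,96],
  ],
  delta_rot=[
    [0,0,0.02],
    [0,0,0.08],
    [0,0,0.17],
    [0,0,0.27],
    [0,0,0.38],
    [0,0,0.49],
    [0,0,0.6],
    [0,0,0.71],
    [0,0,0.82],
    [0,0,0.93],
    [0,0,1.04],
    [0,0,1.15],
    [0,0,1.26],
    [0,0,1.37],
    [0,0,1.48],
    [0,0,1.58],
    [0,0,1.67],
    [0,0,1.75],
    [0,0,1.8],
    [0,0,1.826],
  ],
  jaw=[50,60,70,75,75,75,75,75,75,75,75,75,75,75,75,75,75,75,75,75],
)

```text
time_s: 18.83
ee_pos: [0.4687, -0.0044, 0.3974]
orientation: [0.715, 0.699, -0.001, -0.001]
ft_force: [0.0, 1.4, 0.1]
grip_width: 0.0747
finger_force: 0.0
```

send_rows(
  xyz=[
    [0,0,0],
    [0,0,0],
    [0,0,0],
  ],
  delta_rot=[
    [0,0,0],
    [0,0,0],
    [0,0,0],
  ],
  jaw=[75,75,75],
)

```text
time_s: 19.08
ee_pos: [0.4694, -0.0057, 0.3991]
orientation: [0.715, 0.699, 0.0, 0.0]
ft_force: [-0.7, 0.2, 0.3]
grip_width: 0.075
finger_force: 0.0
```

```bash
python3 - <<'E'
from h import *
from rig import status,imaging
print(status.read_state()["joint_positions"])
off([.469,-.0055,.205],-1.3)
# lid check
S=imaging.get_image("side");pickle.dump(S,open("side5.pkl","wb"))
m=mask(S["img"],(0,60,5),(20,255,90),(255,60,400,190));c=big(m)[0];print(cv2.boundingRect(c),cv2.contourArea(c))
S4=pickle.load(open("side4.pkl","rb"));m=mask(S4["img"],(0,60,5),(20,255,90),(255,60,400,190));c=big(m)[0];print(cv2.boundingRect(c),cv2.contourArea(c))
E
```

```text
[-0.53961356  0.16868241  0.53802866  2.06448419 -0.10708242  0.93396341
  0.0330986 ]
shift [  0.2  -0.5 194.1] rot [ 0.0007  0.0001 -0.0001]
(275, 105, 99, 70) 3678.0
(275, 92, 104, 84) 5418.0
```

send_rows(
  xyz=[
    [0,0,5],
    [0,0,15],
    [0,0,30],
    [0,0,48],
    [0,0,66],
    [0,0,84],
    [0,0,102],
    [0,0,120],
    [0,0,138],
    [0,0,153],
    [0,0,166],
    [0,0,176],
    [0,0,184],
    [0,0,189],
    [0,0,192],
    [0,0,192],
    [0,0,192],
  ],
  delta_rot=[
    [0,0,0],
    [0,0,0],
    [0,0,0],
    [0,0,0],
    [0,0,0],
    [0,0,0],
    [0,0,0],
    [0,0,0],
    [0,0,0],
    [0,0,0],
    [0,0,0],
    [0,0,0],
    [0,0,0],
    [0,0,0],
    [0,0,0],
    [0,0,0],
    [0,0,0],
  ],
  jaw=[75,75,75,75,75,75,75,75,75,75,75,75,75,75,75,75,75],
)

```text
time_s: 20.55
ee_pos: [0.4693, -0.0053, 0.207]
orientation: [0.715, 0.699, 0.0, 0.0]
ft_force: [1.0, -0.0, -0.1]
grip_width: 0.0753
finger_force: 0.0
```

send_rows(
  xyz=[
    [0,0,0],
    [0,0,0],
    [0,0,0],
    [0,0,0],
    [0,0,0],
    [0,0,0],
    [0,0,0],
    [0,0,0],
    [0,0,0],
    [0,0,0],
  ],
  delta_rot=[
    [0,0,0],
    [0,0,0],
    [0,0,0],
    [0,0,0],
    [0,0,0],
    [0,0,0],
    [0,0,0],
    [0,0,0],
    [0,0,0],
    [0,0,0],
  ],
  jaw=[68,60,53,47,40,38,38,38,38,38],
  grip_force=20,
)

```text
time_s: 21.38
ee_pos: [0.4693, -0.0052, 0.2069]
orientation: [0.715, 0.699, 0.0, 0.0]
ft_force: [-0.6, -0.1, 6.2]
grip_width: 0.0448
finger_force: 20.0
```

send_rows(
  xyz=[
    [0,0,-2],
    [0,0,-6],
    [0,0,-13],
    [0,0,-23],
    [0,0,-35],
    [0,0,-48],
    [0,0,-62],
    [0,0,-77],
    [0,0,-92],
    [0,0,-106],
    [0,0,-117],
    [0,0,-125],
    [0,0,-130],
    [0,0,-130],
  ],
  delta_rot=[
    [0,0,0],
    [0,0,0],
    [0,0,0],
    [0,0,0],
    [0,0,0],
    [0,0,0],
    [0,0,0],
    [0,0,0],
    [0,0,0],
    [0,0,0],
    [0,0,0],
    [0,0,0],
    [0,0,0],
    [0,0,0],
  ],
  jaw=[38,38,38,38,38,38,38,38,38,38,38,38,38,38],
  grip_force=30,
)

```text
time_s: 22.55
ee_pos: [0.4693, -0.0052, 0.3376]
orientation: [0.715, 0.699, 0.001, 0.0]
ft_force: [0.2, -0.2, -3.0]
grip_width: 0.0448
finger_force: 30.0
```

send_rows(
  xyz=[
    [3,0,0],
    [9,1,0],
    [18,2,0],
    [30,3,0],
    [44,4,0],
    [59,6,0],
    [74,8,0],
    [89,9,0],
    [104,11,0],
    [119,12,0],
    [134,14,0],
    [149,15,0],
    [164,17,0],
    [179,18,0],
    [193,20,0],
    [206,21,0],
    [216,22,0],
    [223,23,0],
    [227,23,0],
    [228,23,0],
  ],
  delta_rot=[
    [0,0,0],
    [0,0,-0.003],
    [0,0,-0.006],
    [0,0,-0.01],
    [0,0,-0.015],
    [0,0,-0.02],
    [0,0,-0.025],
    [0,0,-0.03],
    [0,0,-0.035],
    [0,0,-0.04],
    [0,0,-0.045],
    [0,0,-0.05],
    [0,0,-0.055],
    [0,0,-0.06],
    [0,0,-0.065],
    [0,0,-0.07],
    [0,0,-0.073],
    [0,0,-0.075],
    [0,0,-0.075],
    [0,0,-0.075],
  ],
  jaw=[38,38,38,38,38,38,38,38,38,38,38,38,38,38,38,38,38,38,38,38],
)

```text
time_s: 24.22
ee_pos: [0.4974, 0.2227, 0.3366]
orientation: [0.688, 0.725, -0.0, 0.0]
ft_force: [0.1, -0.1, -2.4]
grip_width: 0.0446
finger_force: 30.0
```

```bash
python3 - <<'E'
from h import *
from rig import status
s=status.read_state();print(s["joint_positions"],s["ft_force"],s["ee_pos"],s["grip_width"])
off([.498,.222,.229],3)
E
```

```text
[-0.81710719  0.38855674  0.41472267  1.94426127 -0.20461525  0.84942486
 -0.2416041 ] [ 0.08801743 -0.05916264 -2.42179933] [0.49740314 0.22268433 0.33660621] 0.04456396774802657
shift [ -0.7   0.6 107.6] rot [-0.0001  0.0001  0.    ]
```

send_rows(
  xyz=[
    [0,0,3],
    [0,0,9],
    [0,0,18],
    [0,0,28],
    [0,0,39],
    [0,0,50],
    [0,0,61],
    [0,0,72],
    [0,0,82],
    [0,0,91],
    [0,0,98],
    [0,0,102],
    [0,0,103],
    [0,0,104],
    [0,0,104],
  ],
  delta_rot=[
    [0,0,0],
    [0,0,0],
    [0,0,0],
    [0,0,0],
    [0,0,0],
    [0,0,0],
    [0,0,0],
    [0,0,0],
    [0,0,0],
    [0,0,0],
    [0,0,0],
    [0,0,0],
    [0,0,0],
    [0,0,0],
    [0,0,0],
  ],
  jaw=[38,38,38,38,38,38,38,38,38,38,38,38,38,38,38],
)

```text
time_s: 25.47
ee_pos: [0.4976, 0.2222, 0.2329]
orientation: [0.689, 0.725, 0.0, 0.0]
ft_force: [0.2, -0.4, -2.2]
grip_width: 0.0446
finger_force: 30.0
```

send_rows(
  xyz=[
    [0,0,1],
    [0,0,2],
    [0,0,3],
    [0,0,4],
    [0,0,4],
  ],
  delta_rot=[
    [0,0,0],
    [0,0,0],
    [0,0,0],
    [0,0,0],
    [0,0,0],
  ],
  jaw=[38,38,38,38,38],
)

```text
time_s: 25.88
ee_pos: [0.4975, 0.2222, 0.229]
orientation: [0.688, 0.725, 0.0, -0.0]
ft_force: [-1.0, -0.3, 1.2]
grip_width: 0.045
finger_force: 30.0
```

The block is on the floor (force changed from -2.2 to +1.2 N at the predicted height). I'll open and retract.

send_rows(
  xyz=[
    [0,0,0],
    [0,0,0],
    [0,0,0],
    [0,0,0],
    [0,0,0],
    [0,0,0],
    [0,0,0],
    [0,0,-3],
    [0,0,-10],
    [0,0,-20],
    [0,0,-33],
    [0,0,-48],
    [0,0,-66],
    [0,0,-86],
    [0,0,-106],
    [0,0,-126],
    [0,0,-144],
    [0,0,-156],
    [0,0,-160],
    [0,0,-160],
  ],
  delta_rot=[
    [0,0,0],
    [0,0,0],
    [0,0,0],
    [0,0,0],
    [0,0,0],
    [0,0,0],
    [0,0,0],
    [0,0,0],
    [0,0,0],
    [0,0,0],
    [0,0,0],
    [0,0,0],
    [0,0,0],
    [0,0,0],
    [0,0,0],
    [0,0,0],
    [0,0,0],
    [0,0,0],
    [0,0,0],
    [0,0,0],
  ],
  jaw=[46,50,56,62,68,72,72,72,72,72,72,72,72,72,72,72,72,72,72,72],
  grip_force=10,
)

```text
time_s: 27.55
ee_pos: [0.4975, 0.2222, 0.39]
orientation: [0.688, 0.725, 0.001, 0.0]
ft_force: [0.3, 0.2, -0.1]
grip_width: 0.0719
finger_force: 0.0
```

```bash
python3 - <<'E'
from h import *
from rig import imaging,status
s=status.read_state();print(s["time_s"],s["ee_pos"],s["ft_force"])
S=imaging.get_image("side");T=imaging.get_image("top")
cv2.imwrite("pics/s8.png",np.hstack([cv2.resize(S["img"],(400,300)),cv2.resize(T["img"],(400,300))])[:,:,::-1])
S4=pickle.load(open("side4.pkl","rb"))
for d in(S4,S):
    m=mask(d["img"],(0,60,5),(20,255,90),(255,60,400,190));c=big(m)[0];print(cv2.boundingRect(c),cv2.contourArea(c))
E
```

```text
27.55 [0.49752241 0.22217735 0.3899839 ] [ 0.27907854  0.17713837 -0.1242198 ]
(275, 92, 104, 84) 5418.0
(275, 105, 34, 66) 1384.5
```

View pics/s8.png

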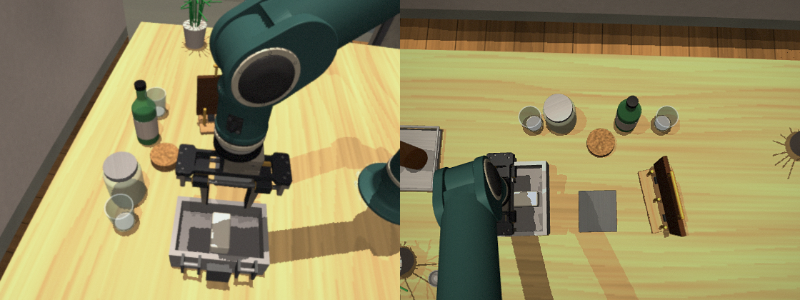

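The last picture shows the block lying flat in the chest (side (222,232)), the lid standing in the stand (top (668,197)) and the bystanders unmoved. A numeric check of the lid's lean comes next, before I hand in.

```bash
python3 - <<'E'
from h import *
from rig import imaging
T=imaging.get_image("top");T0=pickle.load(open("top0.pkl","rb"))
m=mask(T["img"],(14,140,80),(32,255,255),(365,215,425,335))
n,l,st,ce=cv2.connectedComponentsWithStats(m)
for i in range(1,n):
    if st[i,4]>25: print(st[i],ce[i].round(1),ray(T,ce[i],.226).round(3)[0])
for k in(80,85,90,95,100):
    a=np.radians(k);y=np.radians(13.3);c,s=np.cos(y),np.sin(y);X=np.array([-s*np.cos(a),c*np.cos(a),-np.sin(a)])
    print(k,proj(T,[np.array([.509,-.207,.025])-.203*X]).round(1))
for b in((160,125,250,195),(255,175,305,222),(300,130,395,192)):
    x0,y0,x1,y1=b;print(np.abs(T["img"][y0:y1,x0:x1].astype(int)-T0["img"][y0:y1,x0:x1]).mean().round(1))
E
```

```text
[377 236  23  83 440] [388.5 275.6] [ 0.503 -0.208  0.226]
[365 282  11  42 150] [368.7 305.8] [ 0.448 -0.171  0.226]
80 [[406.  268.5]]
85 [[397.1 270.4]]
90 [[388.  272.4]]
95 [[378.6 274.5]]
100 [[369.1 276.5]]
11.8
11.1
10.4
```

```bash
python3 -c "
from rig import ticket;print(ticket.finish_job())"
```

```text
the job is handed in; nothing more can be done
None
```

I handed the job in at about 28 s of robot time: the lid stands bar-up in the stand (camera check puts it about vertical), the block lies flat on the chest floor, and the bystanders look unmoved; the hand-in returned no verdict.

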